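# Fasten the battery box cover on the bookcase shelf

### The arm

A 6-joint arm with a two-finger parallel gripper is mounted at the origin on the work surface. World frame = base frame: x ahead of the robot, y to its left, z up, the work surface at z = 0. Lengths are in m, angles in rad, forces in N, time in s.
With the tool pointing down it reaches from about 0.375 to 0.975 m from the base axis. Payload 3.8 kg.
Tool frame: the origin (TCP) lies on the centre line of the jaws, within the pads' length; the fingertips stand 22 mm ahead of it and the grasp point (between the pads) lies 3 mm ahead of it; z points along the fingers, x is the direction in which the jaws open and shut, and the axes are right-handed (so a half turn about z gives the same grasp; the last joint's range is limited). The gripper opens to 85 mm and grips with 20 to 120 N. Pads are 22 mm wide; open, the fingers measure 114 mm over their backs; the gripper's body (76 mm by 85 mm) begins 54 mm behind the grasp point. The pads swing forward as they close: fully open they stand 13 mm farther back than shut.
Start: joints at [1.191, 0.264, 1.604, -0, 1.274, -0.037], TCP at [0.227, 0.636, 0.253] pointing down, gripper open.
Joint ranges: [-2.63, 2.63], [-0.94, 2.18], [0.31, 2.57], [-1.31, 4.45], [0, 2.66], [-2.55, 2.55]. Speed limits (rad/s): [2.57, 2.57, 3.14, 3.14, 3.14, 3.14].

### API

Orientations are given as a rotation vector (axis times angle).
In Python, from workcell import bot, viewer gives the robot as it stands.
- The arm moves only by the tool move_arm, never from a script. Its argument "series" is text: rows parted by semicolons, each of 7 numbers parted by spaces: the turn, a rotation vector about the tool's x, y, z scaled (see below), then the shift along the tool's x, y, z scaled (see below), then the opening, from -1 (shut) to 1 (fully open). A call has exactly 8 rows; each row is the pose to reach, as a shift and turn from the pose commanded when the call began, along the tool's axes at that moment; what a row does not reach only later rows make up. The controller multiplies each number of a shift by 100 mm and each number of a turn by 120 degrees. A row lasts 1/10 s, in which the tool goes at most 50 mm and 8.59 degrees, less where a joint would pass 70% of its speed; a pose out of reach is approached as far as the arm can. A call with a number of a shift or a turn outside -1 to 1 is refused whole. A call with a gripper value outside its range is refused whole. The fingers move at their own pace and stop on an object; "squeeze" is the grip in N (left out, the last holds). Time passes only in rows, so rows that repeat a pose let the fingers close, or fill a call up. It gives the time, the measured TCP pose, the force and the opening at its end, in the units of the state.
- bot.read_state(): the state, without advancing time (a new reading comes with each control period).
- viewer.read_camera(name): name is "side" or "top"; returns a dict with "pixels" (400x640x3 uint8, red, green, blue), "K" (3x3 intrinsics, pixels), "dist" ([k1, k2, p1, p2, k3] as OpenCV has them; the pictures are not rectified), "world_to_cam" (4x4, takes a point from world to camera coordinates). Camera axes: x right, y up, looking along -z (the intrinsics and any distortion apply to the point x, -y, -z); pixel columns grow to the right and rows downward; lengths in m; the calibration is good to about 2 mm. A picture is of the moment at which its call begins. There is no depth.
- bot.finish_job(): hands the job in, once; it reports no verdict.
The state is a dict: "time": time; "q": joint angles; "joint_vel": joint speeds; "joint_torque": joint torques, N m; "tool_pos": TCP position; "tcp_rot": TCP orientation; "wrist_force": force on the tool from outside, world axes, zero at the start; "torque": the same for the moment, N m; "width": opening from 0.0 (shut) to 1.0 (fully open).
Only numpy, scipy, OpenCV 4.12 (cv2) and the standard library are available. Lean on these libraries where they do the work, as an engineer would, in place of code of your own. Each camera call takes 0.05 s, during which the arm holds its last target.

### The job

The cover of the shelf lights' battery box still has one screw undone, the one whose slot lies crosswise. Take the broad flat-bladed screwdriver with the flat handle from the coral holder, seat its blade in that slot, press the sprung screw in and, keeping it pressed, turn it clockwise until it is fully home with its slot in line with the long side of the box. Then stand the screwdriver upright back in its well of the holder and let go.

Things in the scene. Friction and masses are not known exactly. Their poses are not given: they have to be found in the camera images.
- driver: Broad stubby screwdriver, 130 mm long, 120 g, upright in a well. Origin: middle of blade tip; z up the shaft, x along the blade's width. Blade 18 mm wide, 3.5 thick (2 at the last 5 mm), 22 tall; shaft 10 thick; round 44 mm guard 58 to 64 mm above the tip; black flat-sided handle 64 to 130 mm above the tip, 40 wide (x), 24 thick (y): grip across the 24, about 100 mm above the tip.
- holder: Coral silicone block 75 (x) by 150 (y) by 66 mm high with two wells, stuck to the shelf. Origin: centre of its underside, z up. One well holds the broad driver, the other a bystander: a slim screwdriver, 122 mm long, with a round 20 mm handle. A driver hangs by its guard on the block's top, tip 8 mm above the shelf.
- holder_hole0 (a point): Centre of the mouth of one well, on the holder's top face 66 mm above the shelf, 36 mm from its middle to its -y end. The well is a round 30 mm hole straight through to the shelf.
- holder_hole1 (a point): Centre of the mouth of the other well, 36 mm from the holder's middle to its +y end; otherwise as holder_hole0.
- battery_box: White plastic box with a white cover, 85 (x) by 160 (y) by 40 mm high, fixed to the shelf. Origin: centre of its underside. Two like steel screws, 26 mm across, stand on the cover: the undone one 50 mm from the middle towards +y, slot crosswise (nearer the box's short side); the one 50 mm towards -y is already home, slot along the box, and does not move.
- slot (a point): Middle of the slot's floor in the undone screw; moves with the screw. x along the slot, z up. The slot is 6 mm deep, open at both ends, 4.5 mm wide near its floor, sides flared to about 11 mm at the top. Unpressed, its floor is 47 mm above the shelf.
- screw (a joint): Turn of the undone screw, rad, growing clockwise seen from above: 0 with its slot along the box's short side, 1.57 along the long side, where it meets a stop (fully home). Starts between 0.2 and 0.55. Stays where left; takes about 0.05 N m to turn. The blade has about 8 degrees of play each way in the slot.
- plunger (a joint): How far the undone screw is pressed in, m: 0 released, 0.006 at its stop. Sprung: sinks from about 2.4 N of push, 5 N for 3 mm, 7 N for 6 mm, and comes back up when released. Keep it pressed in by 1 mm or more while it turns; 3 to 5 mm is a good press.
Things that resemble listed ones, but are neither listed nor needed, are in the scene too. Leave any yellow look-alike of the driver alone. What is shaped like the battery_box but green is not meant.

How it is judged:
By the outcome, as a careful person would: the job done as asked, in the order asked, and still so for the second after the job is handed in, with the robot touching nothing.
It also fails if it takes over 54 s, if anything falls off the work surface, if the arm or the gripper's body presses on something with over 40 N, if the wrist force passes 120 N, or if a joint passes its speed limit or range.

## Working session

There is one attempt and no reset: what is moved stays moved. The work goes in short steps, Python scripts to look and compute and a tool call to move; the robot and the scene stay as the last step left them, time stands still between calls to the robot, and variables do not carry over. Pictures are saved under pics/ and viewed, and the job is handed in when it is done.

Besides the shell and the picture viewer there is one more tool, called after "Request:" as name(argument=value, ...) on one line, values as JSON. move_arm: Moves the arm, as the interface text tells. Its arguments: {"type":"object","properties":{"series":{"type":"string"},"squeeze":{"type":"number"}},"required":["series"]}

```bash
ls; mkdir -p pics; python3 - <<'E'
from workcell import bot, viewer
import cv2, pickle
s=bot.read_state(); print(s)
for n in("side","top"):
    c=viewer.read_camera(n); cv2.imwrite(f"pics/{n}0.png",c["pixels"][:,:,::-1]); pickle.dump(c,open(f"{n}0.pkl","wb"))
    print(n,c["K"],c["dist"],c["world_to_cam"])
E
```

```text
pics
{'time': 0.0, 'q': array([ 1.19105513e+00,  2.64745830e-01,  1.60539462e+00, -4.24347608e-06,
        1.27368647e+00, -3.69015902e-02]), 'joint_vel': array([ 0.0012641 ,  0.00113864,  0.0001868 ,  0.00160274, -0.00137504,
       -0.00023706]), 'joint_torque': array([-9.85418119e-04, -5.15119028e+01, -3.67312145e+01, -2.18035852e-04,
        1.28438469e-02,  4.70532754e-06]), 'tool_pos': array([0.22665883, 0.63507714, 0.25195577]), 'tcp_rot': array([ 2.56681855,  1.80924279, -0.00293662]), 'wrist_force': array([-0.13546547,  0.68239062,  1.20638219]), 'torque': array([-0.01397083, -0.00154421,  0.0139341 ]), 'width': 1.0024121357051852}
side [[459.89426601   0.         324.11019096]
 [  0.         459.89426601 199.55052144]
 [  0.           0.           1.        ]] [0.01425878 0.         0.         0.         0.        ] [[ 9.79746812e-01 -2.00239815e-01 -4.48853743e-04 -4.85247481e-01]
 [ 1.35956174e-01  6.63566456e-01  7.35659893e-01 -1.52057563e-01]
 [-1.47010556e-01 -7.20821459e-01  6.77350958e-01 -9.69367959e-01]
 [ 0.00000000e+00  0.00000000e+00  0.00000000e+00  1.00000000e+00]]
top [[486.92707538   0.         324.93993396]
 [  0.         486.92707538 204.20840243]
 [  0.           0.           1.        ]] [-0.00212406  0.          0.          0.          0.        ] [[-0.02553968 -0.99957381  0.01413908  0.0623884 ]
 [ 0.99723908 -0.0244884   0.0701037  -0.49224408]
 [-0.06972758  0.01589047  0.9974395  -1.0707715 ]
 [ 0.          0.          0.          1.        ]]
```

View pics/side0.png

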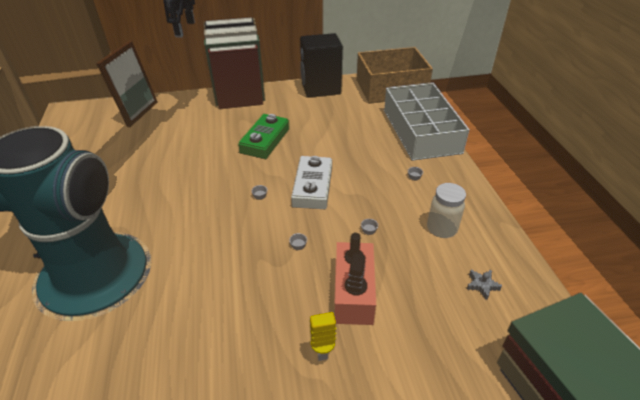

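View pics/top0.png

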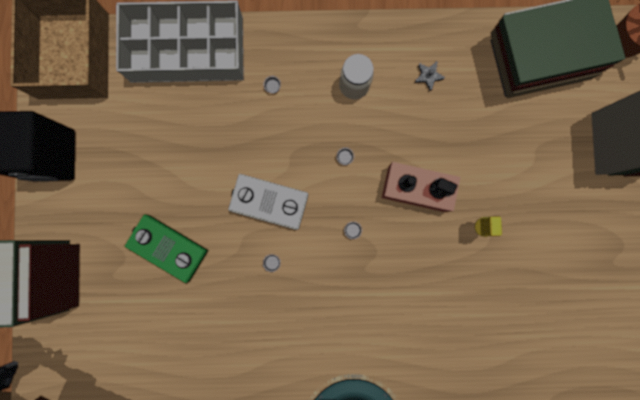

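```bash
python3 - <<'E'
import cv2
t=cv2.imread("pics/top0.png"); s=cv2.imread("pics/side0.png")
a=cv2.resize(t[165:240,220:320],(800,600),interpolation=cv2.INTER_CUBIC)
cv2.imwrite("pics/c_box.png",a)
cv2.imwrite("pics/c_hold.png",cv2.resize(t[150:240,380:500],(800,600),interpolation=cv2.INTER_CUBIC))
cv2.imwrite("pics/c_side.png",cv2.resize(s[225:345,300:460],(800,600),interpolation=cv2.INTER_CUBIC))
cv2.imwrite("pics/c_sbox.png",cv2.resize(s[150:210,280:360],(800,600),interpolation=cv2.INTER_CUBIC))
E
```

```text
(no output)
```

View pics/c_box.png

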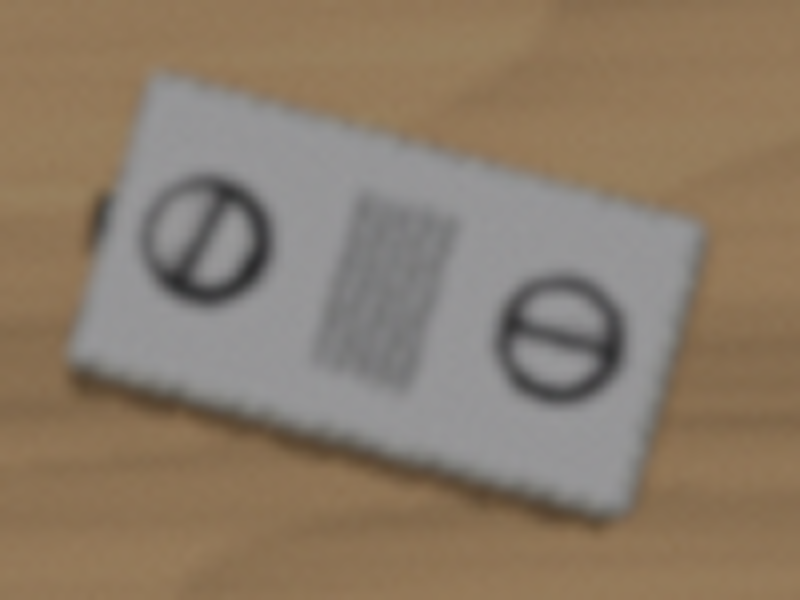

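View pics/c_hold.png

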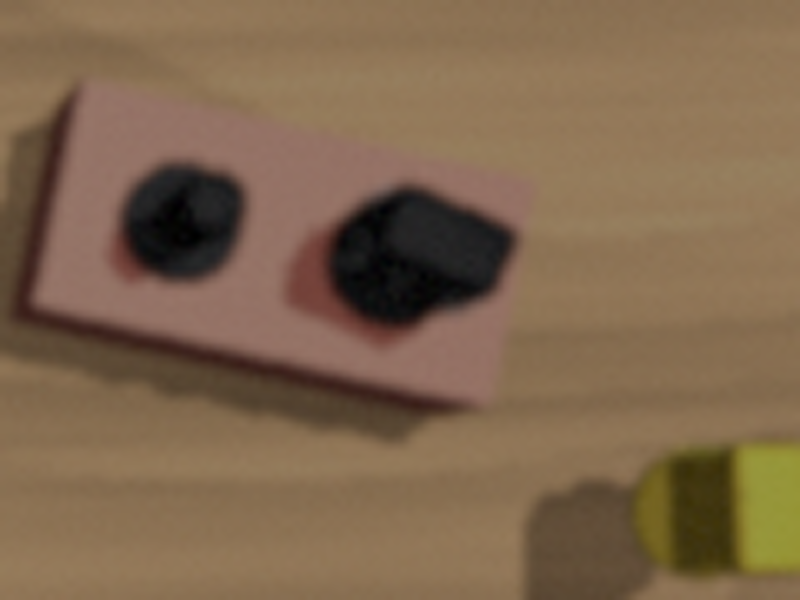

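View pics/c_side.png

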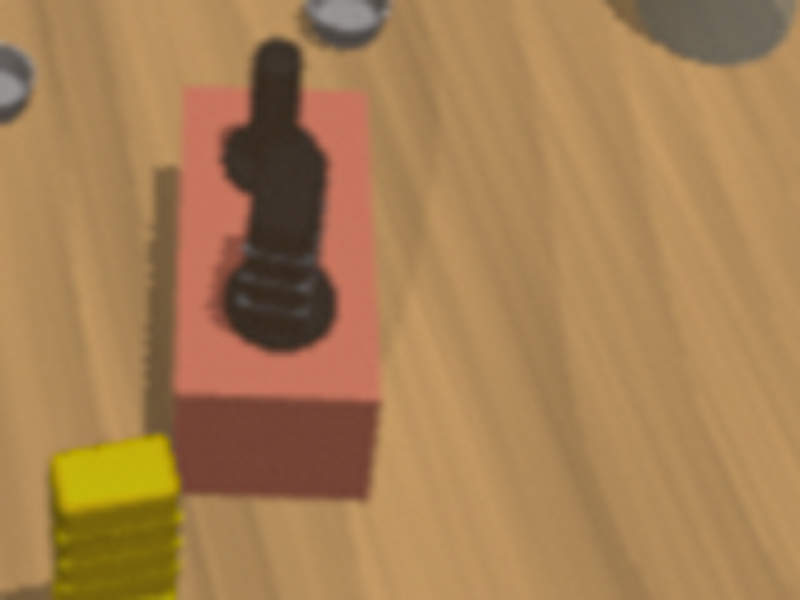

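View pics/c_sbox.png

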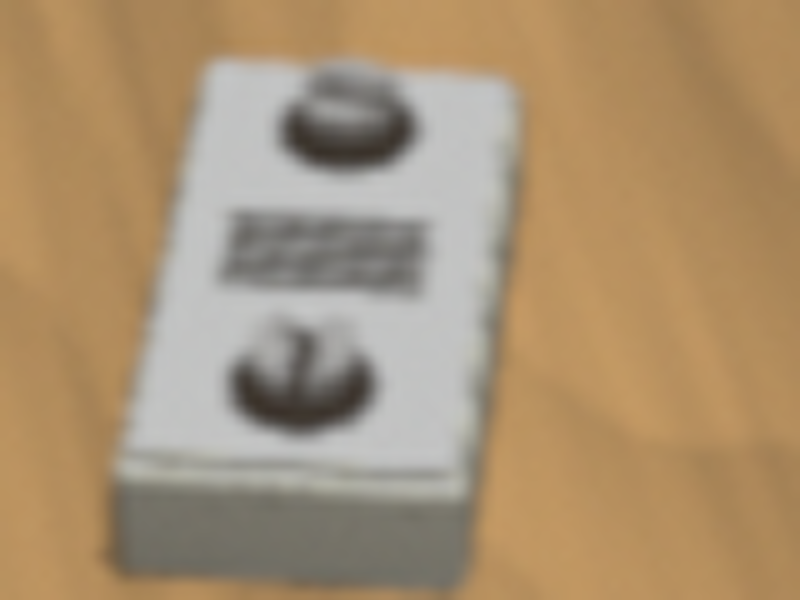

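```bash
python3 - <<'E'
import cv2,numpy as np
for n,(y0,y1,x0,x1) in {"top":(165,215,420,480),"side":(230,302,335,395)}.items():
    t=cv2.imread(f"pics/{n}0.png")[y0:y1,x0:x1]
    t=np.clip(255*(t/110.)**.6,0,255).astype(np.uint8)
    f=10 if n=="top" else 8
    cv2.imwrite(f"pics/e_{n}.png",cv2.resize(t,None,fx=f,fy=f,interpolation=cv2.INTER_CUBIC))
E
```

```text
(no output)
```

View pics/e_top.png

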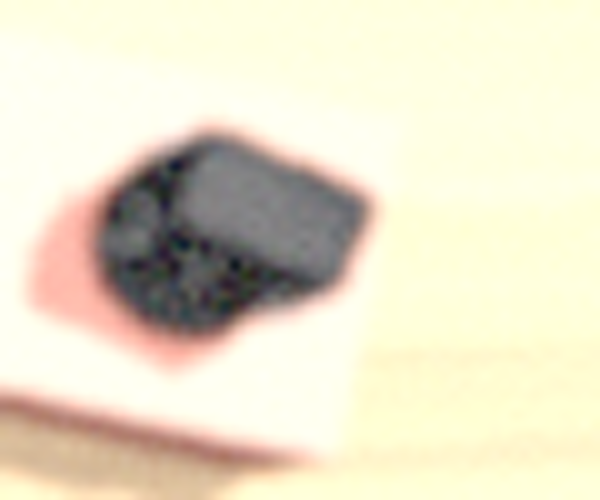

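View pics/e_side.png

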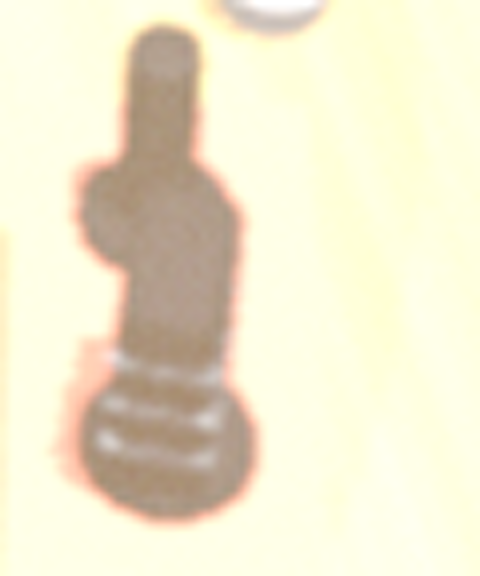

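```bash
cat > h.py <<'E'
import cv2,numpy as np,pickle
from workcell import bot,viewer
def load(f): return pickle.load(open(f,"rb"))
def grab(n,f):
    c=viewer.read_camera(n); cv2.imwrite(f"pics/{f}.png",c["pixels"][:,:,::-1]); pickle.dump(c,open(f+".pkl","wb")); return c
def ray(c,uv):
    uv=np.asarray(uv,float).reshape(-1,1,2)
    p=cv2.undistortPoints(uv,c["K"],np.array(c["dist"])).reshape(-1,2)
    d=np.c_[p[:,0],-p[:,1],-np.ones(len(p))]
    M=c["world_to_cam"]; R=M[:3,:3]
    return -R.T@M[:3,3], d@R
def onz(c,uv,z):
    o,d=ray(c,uv); return o+d*((z-o[2])/d[:,2])[:,None]
def proj(c,P):
    P=np.atleast_2d(P); M=c["world_to_cam"]; q=P@M[:3,:3].T+M[:3,3]
    q=q*[1,-1,-1]
    return cv2.projectPoints(q,np.zeros(3),np.zeros(3),c["K"],np.array(c["dist"]))[0].reshape(-1,2)
def tri(c1,u1,c2,u2):
    o1,d1=ray(c1,u1);o2,d2=ray(c2,u2);d1=d1[0];d2=d2[0]
    s=np.linalg.lstsq(np.c_[d1,-d2],o2-o1,rcond=None)[0]
    a=o1+s[0]*d1;b=o2+s[1]*d2
    return (a+b)/2,np.linalg.norm(a-b)
E
python3 - <<'E'
from h import *
T=load("top0.pkl");S=load("side0.pkl")
g=cv2.cvtColor(T["pixels"],cv2.COLOR_RGB2GRAY)
hsv=cv2.cvtColor(T["pixels"],cv2.COLOR_RGB2HSV)
print(g[180:192,435:458])
# box
def rects(mask,roi,mina):
    m=np.zeros_like(mask);y0,y1,x0,x1=roi;m[y0:y1,x0:x1]=mask[y0:y1,x0:x1]
    cs,_=cv2.findContours(m,cv2.RETR_EXTERNAL,cv2.CHAIN_APPROX_NONE)
    return [c for c in cs if cv2.contourArea(c)>mina]
m=((hsv[...,1]<40)&(g>110)).astype(np.uint8)
for c in rects(m,(160,240,220,320),500):
    r=cv2.minAreaRect(c);b=cv2.boxPoints(r);print("box",r);P=onz(T,b,.04);print(P.round(4)); print(np.linalg.norm(np.diff(P,axis=0),axis=1),P.mean(0))
# screws
hole=((g<100)).astype(np.uint8)
for c in rects(hole,(180,222,236,303),40):
    (e)=cv2.minEnclosingCircle(c); print("screw",e,onz(T,[e[0]],.047))
# holder top
m=((hsv[...,0]<8)|(hsv[...,0]>172))&(hsv[...,1]>50)&(g>100)
for c in rects(m.astype(np.uint8),(150,225,370,470),500):
    r=cv2.minAreaRect(c);b=cv2.boxPoints(r);print("holder",r);P=onz(T,b,.066);print(P.round(4)); print(np.linalg.norm(np.diff(P,axis=0),axis=1),P.mean(0))
E
```

```text
[[ 56  42  28  16  16  24  31  32  33  33  39  49  66  82  95 102 111 118
  120 122 122 122 122]
 [ 24  17   3   8  18  34  37  35  35  33  33  33  39  46  59  66  82  97
  109 115 120 122 123]
 [  8  13   9  18  27  34  36  37  37  37  36  35  31  31  33  34  46  64
   82  97 108 117 120]
 [  7   6   9  20  30  34  36  37  39  36  35  37  35  31  32  30  27  33
   49  62  81  99 113]
 [ 11   5  13  22  34  36  35  36  36  37  37  36  37  36  33  31  30  29
   29  37  47  69  95]
 [ 20   5  18  27  34  38  37  38  37  37  34  34  38  35  33  33  32  30
   28  26  30  48  81]
 [ 21  12  18  24  33  35  37  36  35  37  39  37  35  35  33  35  33  33
   34  28  29  46  80]
 [ 21  13  17  14  24  31  32  33  35  37  34  39  35  36  34  32  33  33
   32  28  30  56  89]
 [ 14  11   5  11  15  21  24  28  29  34  36  37  36  35  35  38  35  36
   28  33  39  72 100]
 [ 13   7   8   3  12   5  15  17  21  25  29  34  35  38  36  31  37  36
   33  32  56  87 112]
 [  9   4  12  16  20  10  14  12  12  15  18  27  30  33  33  37  34  35
   33  43  72 101 118]
 [ 11  10   4  15  19  18  16  16   2  13  10  13  20  26  26  29  30  33
   32  51  88 113 121]]
box ((268.02099609375, 201.19822692871094), (72.70196533203125, 38.32524108886719), 15.751173973083496)
[[0.4851 0.2622 0.04  ]
 [0.5654 0.2385 0.04  ]
 [0.5183 0.0864 0.04  ]
 [0.4383 0.1109 0.04  ]]
[0.08378205 0.15929011 0.08370064] [0.5017931  0.17448908 0.04      ]
screw ((251.0, 217.0), 15.524274826049805) [[0.46774302 0.21112616 0.047     ]]
screw ((289.7727355957031, 206.9545440673828), 7.842813491821289) [[0.48744812 0.12691595 0.047     ]]
screw ((245.65789794921875, 194.7105255126953), 7.8265581130981445) [[0.51641717 0.22196815 0.047     ]]
```

```bash
python3 - <<'E'
from h import *
T=load("top0.pkl");S=load("side0.pkl")
def big(m,roi):
    z=np.zeros(m.shape,np.uint8);y0,y1,x0,x1=roi;z[y0:y1,x0:x1]=m[y0:y1,x0:x1]
    cs,_=cv2.findContours(z,cv2.RETR_EXTERNAL,cv2.CHAIN_APPROX_NONE); return max(cs,key=cv2.contourArea)
for n,C,roi,thr in(("top",T,(150,225,375,470),(95,12)),("side",S,(235,330,325,385),(120,60))):
    h=cv2.cvtColor(C["pixels"],cv2.COLOR_RGB2HSV);g=cv2.cvtColor(C["pixels"],cv2.COLOR_RGB2GRAY)
    px=C["pixels"].astype(int)
    print(n,px[205,410] if n=="top" else px[300,345], px[225,420] if n=="top" else px[300,400])
    m=(px[...,0]-px[...,1]>(28 if n=="top" else 60))&(px[...,1]-px[...,2]<(22 if n=="top" else 40))&(px[...,0]>thr[0])
    m=cv2.morphologyEx(m.astype(np.uint8),cv2.MORPH_OPEN,np.ones((3,3)))
    c=big(m,roi);c=cv2.convexHull(c);r=cv2.minAreaRect(c);ap=cv2.approxPolyDP(c,4,True).reshape(-1,2)
    print(cv2.contourArea(c),r,ap.tolist());P=onz(C,ap,.066);print(P.round(4),P.mean(0),np.linalg.norm(np.diff(P,axis=0),axis=1))
# handle top in top view
f=8
g=cv2.cvtColor(T["pixels"],cv2.COLOR_RGB2GRAY)
gb=cv2.resize(cv2.GaussianBlur(g,(3,3),0)[170:205,425:470],None,fx=f,fy=f,interpolation=cv2.INTER_CUBIC)
m=((gb>23)&(gb<60)).astype(np.uint8);m=cv2.morphologyEx(m,cv2.MORPH_OPEN,np.ones((f*5,f*5)))
c=max(cv2.findContours(m,0,1)[0],key=cv2.contourArea);r=cv2.minAreaRect(c);b=cv2.boxPoints(r)
b=(b+.5)/f-.5+[425,170];P=onz(T,b,.138)
print("handle",b,P.round(4),P.mean(0),np.linalg.norm(np.diff(P,axis=0),axis=1))
cv2.imwrite("pics/m1.png",np.hstack([cv2.cvtColor(gb,8)*3//1 if 0 else cv2.cvtColor(gb,8),cv2.cvtColor(m*255,8)]))
# slot
x0,y0=246-12,195-12
gs=cv2.resize(g[y0:y0+24,x0:x0+24],None,fx=20,fy=20,interpolation=cv2.INTER_CUBIC)
gs2=cv2.resize(g[195:219,278:302],None,fx=20,fy=20,interpolation=cv2.INTER_CUBIC)
cv2.imwrite("pics/slot.png",np.hstack([gs,gs2])[:,:800])
E
```

```text
top [83 64 45] [135 109  80]
2476.0 ((422.2764587402344, 186.00587463378906), (70.8277816772461, 35.46812438964844), 12.52880859375) [[392, 162], [459, 177], [453, 210], [386, 196]]
[[ 0.5776 -0.0956  0.066 ]
 [ 0.5418 -0.2388  0.066 ]
 [ 0.4711 -0.2227  0.066 ]
 [ 0.5046 -0.0802  0.066 ]] [ 0.52376012 -0.1593324   0.066     ] [0.14757425 0.07248122 0.1464056 ]
side [197 116  94] [179 140  91]
2375.5 ((355.0, 273.0), (62.0, 40.0), 90.0) [[337, 242], [372, 243], [375, 304], [335, 303]]
[[ 0.5062 -0.0788  0.066 ]
 [ 0.5756 -0.0958  0.066 ]
 [ 0.5403 -0.2391  0.066 ]
 [ 0.4699 -0.2226  0.066 ]] [ 0.52300675 -0.15906991  0.066     ] [0.07152799 0.14763219 0.07226484]
handle [[436.69124985 186.52831459]
 [440.40153122 177.43812418]
 [457.14305115 184.27139854]
 [453.43276978 193.36158943]] [[ 0.5151 -0.1719  0.138 ]
 [ 0.5331 -0.1801  0.138 ]
 [ 0.5186 -0.2131  0.138 ]
 [ 0.5006 -0.2049  0.138 ]] [ 0.5168496  -0.19252063  0.138     ] [0.01984435 0.03603953 0.01983573]
```

View pics/m1.png

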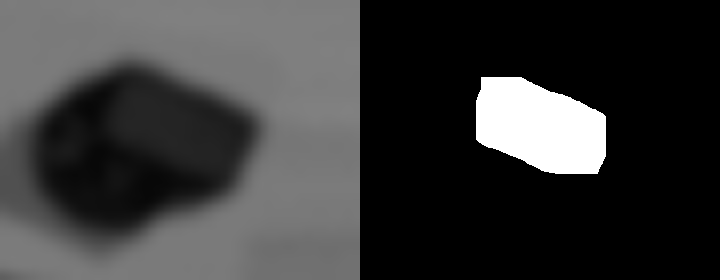

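View pics/slot.png

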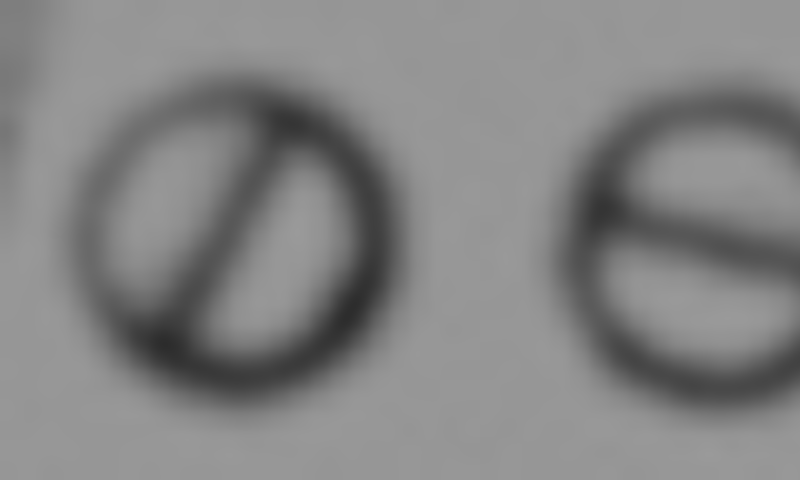

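```bash
cat > plan.py <<'E'
import numpy as np,sys
from scipy.spatial.transform import Rotation as R
from workcell import bot
# usage: plan.py x y z yawdeg(tool x dir) ncalls
x,y,z,yaw,n=[float(v) for v in sys.argv[1:6]]
s=bot.read_state(); p=np.array(s["tool_pos"]); Rm=R.from_rotvec(s["tcp_rot"])
c,d=np.cos(np.radians(yaw)),np.sin(np.radians(yaw))
Rt=R.from_matrix(np.array([[c,d,0],[d,-c,0],[0,0,-1]]))
t=np.array([x,y,z])
X=Rm.as_matrix()[:,0]
print("now",s["time"],p.round(4),"yaw",np.degrees(np.arctan2(X[1],X[0])).round(2),"F",np.round(s["wrist_force"],2),"M",np.round(s["torque"],2),"w",round(s["width"],3),"q",np.round(s["q"],2))
for i in range(int(n)):
    v=(Rm.inv()*Rt).as_rotvec(); a=np.linalg.norm(v)
    v=v*min(1,np.radians(62)/max(a,1e-9))
    sh=Rm.inv().apply(t-p); sh*=min(1,.1/np.abs(sh).max())
    print(i,"turn",(v/np.radians(120)).round(3),"shift",(sh/.1).round(3))
    p=p+Rm.apply(sh); Rm=Rm*R.from_rotvec(v)
E
python3 plan.py .516 -.1933 .22 -24.7 11
```

```text
now 0.1 [0.2266 0.6352 0.252 ] yaw 70.36 F [-0.42 -0.39 -0.64] M [ 0.03 -0.04  0.02] w 1.002 q [ 1.19  0.26  1.61  0.    1.27 -0.04]
0 turn [0.001 0.001 0.517] shift [-1.     0.807  0.049]
1 turn [0.    0.    0.275] shift [0.193 1.    0.037]
2 turn [-0.  0.  0.] shift [0.964 1.    0.051]
3 turn [0. 0. 0.] shift [0.964 1.    0.051]
4 turn [ 0. -0.  0.] shift [0.964 1.    0.051]
5 turn [ 0. -0.  0.] shift [0.964 1.    0.051]
6 turn [ 0. -0.  0.] shift [0.636 0.659 0.033]
7 turn [ 0. -0.  0.] shift [-0. -0. -0.]
8 turn [ 0. -0.  0.] shift [0. 0. 0.]
9 turn [ 0. -0.  0.] shift [0. 0. 0.]
10 turn [ 0. -0.  0.] shift [0. 0. 0.]plan.py:15: RuntimeWarning: divide by zero encountered in scalar divide
  sh=Rm.inv().apply(t-p); sh*=min(1,.1/np.abs(sh).max())
```

Request:
move_arm(series="0 0 0.065 -0.12 0.1 0 1;0 0 0.13 -0.25 0.2 0 1;0 0 0.195 -0.4 0.3 0 1;0 0 0.26 -0.55 0.4 0 1;0 0 0.325 -0.7 0.55 0 1;0 0 0.39 -0.8 0.65 0 1;0 0 0.455 -0.9 0.75 0 1;0 0 0.517 -1 0.807 0 1")

```text
time: 0.9
tool_pos: [0.2696, 0.5134, 0.2527]
tcp_rot: [3.133, 0.218, -0.001]
wrist_force: [-0.0, 0.2, 0.8]
width: 0.996
```

Request:
move_arm(series="0 0 0.05 0.03 0.15 0 1;0 0 0.1 0.06 0.3 0 1;0 0 0.15 0.09 0.45 0 1;0 0 0.2 0.12 0.6 0 1;0 0 0.25 0.15 0.75 0 1;0 0 0.275 0.18 0.9 0 1;0 0 0.275 0.19 1 0 1;0 0 0.275 0.19 1 0 1")

```text
time: 1.7
tool_pos: [0.3027, 0.4171, 0.2531]
tcp_rot: [3.069, -0.671, -0.0]
wrist_force: [0.5, -0.0, -1.1]
width: 0.999
```

```bash
python3 plan.py .516 -.1933 .22 -24.7 6 2>/dev/null
```

```text
now 1.7 [0.3027 0.4171 0.2531] yaw -24.66 F [ 0.45 -0.04 -1.06] M [ 0.01  0.03 -0.04] w 0.999 q [ 0.89 -0.04  1.94 -0.    1.24  1.33]
0 turn [ 0. -0.  0.] shift [0.963 1.    0.072]
1 turn [ 0. -0.  0.] shift [0.964 1.    0.071]
2 turn [-0.  0.  0.] shift [0.964 1.    0.071]
3 turn [ 0. -0.  0.] shift [0.964 1.    0.071]
4 turn [-0.  0.  0.] shift [0.631 0.655 0.047]
5 turn [0. 0. 0.] shift [-0. -0.  0.]
```

Request:
move_arm(series="0 0 0 0.12 0.12 0 1;0 0 0 0.28 0.3 0 1;0 0 0 0.45 0.47 0 1;0 0 0 0.62 0.65 0 1;0 0 0 0.8 0.83 0 1;0 0 0 0.96 1 0 1;0 0 0 0.96 1 0 1;0 0 0 0.96 1 0 1")

```text
time: 2.5
tool_pos: [0.3482, 0.287, 0.2534]
tcp_rot: [-3.068, 0.673, 0.0]
wrist_force: [0.1, 0.1, 0.8]
width: 1.002
```

Request:
move_arm(series="0 0 0 0.12 0.12 0 1;0 0 0 0.28 0.3 0 1;0 0 0 0.45 0.47 0 1;0 0 0 0.62 0.65 0 1;0 0 0 0.8 0.83 0 1;0 0 0 0.96 1 0 1;0 0 0 0.96 1 0 1;0 0 0 0.96 1 0 1")

```text
time: 3.3
tool_pos: [0.3936, 0.157, 0.2533]
tcp_rot: [-3.068, 0.672, 0.001]
wrist_force: [-0.4, -0.1, 0.9]
width: 1.001
```

Request:
move_arm(series="0 0 0 0.12 0.12 0 1;0 0 0 0.28 0.3 0 1;0 0 0 0.45 0.47 0 1;0 0 0 0.62 0.65 0 1;0 0 0 0.8 0.83 0 1;0 0 0 0.96 1 0 1;0 0 0 0.96 1 0 1;0 0 0 0.96 1 0 1")

```text
time: 4.1
tool_pos: [0.439, 0.0264, 0.2532]
tcp_rot: [-3.068, 0.671, 0.001]
wrist_force: [-0.4, 0.4, 0.1]
width: 0.999
```

Request:
move_arm(series="0 0 0 0.12 0.12 0 1;0 0 0 0.28 0.3 0 1;0 0 0 0.45 0.47 0 1;0 0 0 0.62 0.65 0 1;0 0 0 0.8 0.83 0 1;0 0 0 0.96 1 0 1;0 0 0 0.96 1 0 1;0 0 0 0.96 1 0 1")

```text
time: 4.9
tool_pos: [0.4844, -0.1042, 0.253]
tcp_rot: [-3.068, 0.67, 0.001]
wrist_force: [0.1, -0.2, 0.0]
width: 1.003
```

```bash
python3 plan.py .516 -.1933 .19 -24.7 2 2>/dev/null
```

```text
now 4.9 [ 0.4844 -0.1042  0.253 ] yaw -24.65 F [ 0.08 -0.18  0.03] M [-0.01  0.04 -0.03] w 1.003 q [-0.26 -0.08  1.98  0.    1.24  0.17]
0 turn [-0.     0.001  0.   ] shift [0.659 0.678 0.629]
1 turn [-0. -0. -0.] shift [-0. -0. -0.]
```

Request:
move_arm(series="0 0 0 0.12 0.12 0 1;0 0 0 0.28 0.3 0 1;0 0 0 0.45 0.47 0 1;0 0 0 0.66 0.68 0.1 1;0 0 0 0.66 0.68 0.3 1;0 0 0 0.66 0.68 0.5 1;0 0 0 0.66 0.68 0.5 1;0 0 0 0.66 0.68 0.5 1")

```text
time: 5.7
tool_pos: [0.5159, -0.1944, 0.2031]
tcp_rot: [-3.069, 0.67, 0.002]
wrist_force: [0.5, -0.6, 0.4]
width: 1.002
```

```bash
python3 plan.py .516 -.1933 .111 -24.7 1 2>/dev/null; python3 - <<'E'
from h import *
for n in("top","side"): 
    c=grab(n,n+"1")
a=cv2.imread("pics/top1.png")[120:260,340:520];b=cv2.imread("pics/side1.png")[160:340,280:440]
cv2.imwrite("pics/v1.png",np.hstack([cv2.resize(a,(450,350)),cv2.resize(b,(311,350))]))
E
```

```text
now 5.7 [ 0.5159 -0.1944  0.2031] yaw -24.63 F [ 0.55 -0.61  0.39] M [ 0.02 -0.02  0.05] w 1.002 q [-0.41  0.07  1.92  0.    1.15  0.02]
0 turn [-0.     0.001  0.001] shift [-0.003 -0.01   0.921]
```

View pics/v1.png

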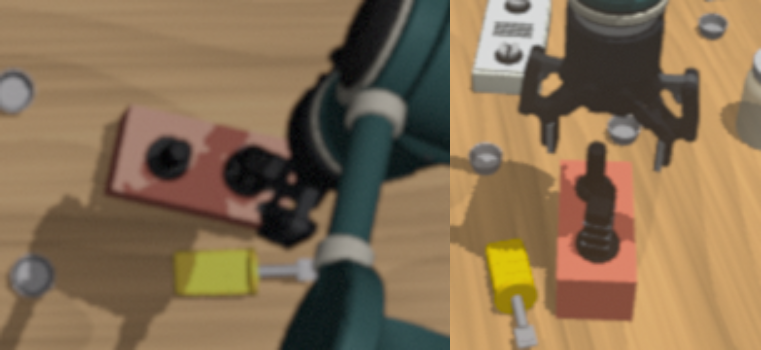

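The yellow look-alike, which was standing in the first picture at (490,227), now lies beside the holder. I never touched it, since the arm was far above, so it toppled by itself. The jaws straddle the black flat handle (top view about (440,188)), so I'll go down.

Request:
move_arm(series="0 0 0 0 -0.01 0.15 1;0 0 0 0 -0.01 0.3 1;0 0 0 0 -0.01 0.45 1;0 0 0 0 -0.01 0.6 1;0 0 0 0 -0.01 0.75 1;0 0 0 0 -0.01 0.85 1;0 0 0 0 -0.01 0.92 1;0 0 0 0 -0.01 0.92 1")

```text
time: 6.6
tool_pos: [0.5157, -0.1937, 0.1099]
tcp_rot: [-3.069, 0.671, 0.004]
wrist_force: [-0.2, 0.9, -0.2]
width: 1.001
```

Request:
move_arm(series="0 0 0 0 0 0 0;0 0 0 0 0 0 -0.3;0 0 0 0 0 0 -0.6;0 0 0 0 0 0 -1;0 0 0 0 0 0 -1;0 0 0 0 0 0 -1;0 0 0 0 0 0 -1;0 0 0 0 0 0 -1", squeeze=70)

```text
time: 7.4
tool_pos: [0.517, -0.1943, 0.112]
tcp_rot: [3.069, -0.671, 0.002]
wrist_force: [0.7, -0.5, 5.2]
width: 0.272
```

```bash
python3 plan.py .516 -.1933 .245 -24.7 2 2>/dev/null
```

```text
now 7.4 [ 0.517  -0.1943  0.112 ] yaw -24.68 F [ 0.67 -0.48  5.17] M [-0.06  0.08 -0.02] w 0.272 q [-0.4   0.16  2.    0.    0.97  0.03]
0 turn [-0.    -0.001  0.   ] shift [-0.009 -0.003 -1.   ]
1 turn [-0.  0.  0.] shift [-0.003 -0.001 -0.33 ]
```

Request:
move_arm(series="0 0 0 0 0 -0.1 -1;0 0 0 0 0 -0.22 -1;0 0 0 0 0 -0.36 -1;0 0 0 0 0 -0.5 -1;0 0 0 0 0 -0.65 -1;0 0 0 0 0 -0.8 -1;0 0 0 0 0 -0.92 -1;0 0 0 0 0 -1 -1")

```text
time: 8.2
tool_pos: [0.517, -0.1943, 0.2132]
tcp_rot: [3.069, -0.671, 0.003]
wrist_force: [0.1, -0.1, -1.5]
width: 0.273
```

Request:
move_arm(series="0 0 0 0 0 -0.1 -1;0 0 0 0 0 -0.22 -1;0 0 0 0 0 -0.36 -1;0 0 0 0 0 -0.45 -1;0 0 0 0 0 -0.5 -1;0 0 0 0 0 -0.5 -1;0 0 0 0 0 -0.5 -1;0 0 0 0 0 -0.5 -1")

```text
time: 9.0
tool_pos: [0.516, -0.1938, 0.2604]
tcp_rot: [-3.069, 0.671, 0.002]
wrist_force: [-0.1, 0.4, -1.8]
width: 0.271
```

```bash
python3 plan.py .5165 .222 .25 59.3 6 2>/dev/null;  python3 - <<'E'
from h import *
for n in("top","side"): 
    c=grab(n,n+"2")
a=cv2.imread("pics/top2.png")[120:260,340:520];b=cv2.imread("pics/side2.png")[120:340,280:440]
cv2.imwrite("pics/v2.png",np.hstack([cv2.resize(a,(400,311)),cv2.resize(b,(400,550))[:311] if 0 else cv2.resize(b,(226,311))]))
cv2.imwrite("pics/v2s.png",cv2.resize(b,(436,600),interpolation=cv2.INTER_CUBIC))
E
```

```text
now 9.0 [ 0.516  -0.1938  0.2604] yaw -24.68 F [-0.1   0.41 -1.78] M [ 0.02  0.04 -0.03] w 0.271 q [-0.4   0.03  1.86 -0.    1.26  0.03]
0 turn [-0.     0.    -0.517] shift [-0.458 -1.     0.028]
1 turn [-0.     0.    -0.183] shift [ 0.764 -1.     0.031]
2 turn [-0. -0.  0.] shift [ 1.    -0.592  0.029]
3 turn [-0. -0. -0.] shift [ 0.549 -0.325  0.016]
4 turn [-0. -0. -0.] shift [0. 0. 0.]
5 turn [-0. -0. -0.] shift [0. 0. 0.]
```

View pics/v2s.png

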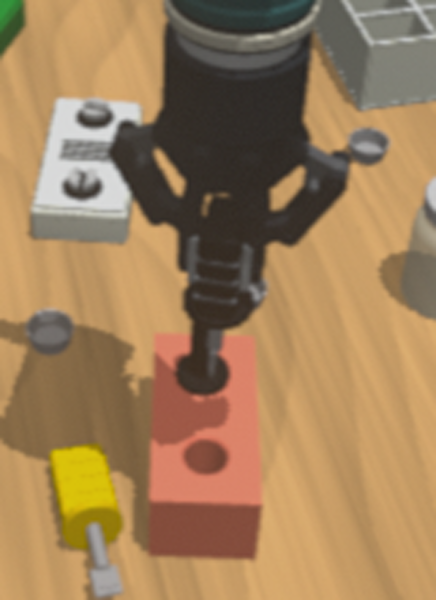

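Request:
move_arm(series="0 0 -0.065 -0.05 -0.1 0 -1;0 0 -0.13 -0.1 -0.22 0 -1;0 0 -0.195 -0.16 -0.36 0 -1;0 0 -0.26 -0.23 -0.5 0 -1;0 0 -0.325 -0.3 -0.65 0 -1;0 0 -0.39 -0.37 -0.8 0 -1;0 0 -0.455 -0.42 -0.92 0 -1;0 0 -0.517 -0.46 -1 0 -1")

```text
time: 9.9
tool_pos: [0.5162, -0.083, 0.2608]
tcp_rot: [-2.972, -1.015, 0.001]
wrist_force: [-0.4, -0.1, -1.0]
width: 0.273
```

Request:
move_arm(series="0 0 -0.05 0.07 -0.1 0 -1;0 0 -0.1 0.17 -0.22 0 -1;0 0 -0.15 0.28 -0.36 0 -1;0 0 -0.18 0.38 -0.5 0 -1;0 0 -0.183 0.5 -0.65 0 -1;0 0 -0.183 0.61 -0.8 0 -1;0 0 -0.183 0.7 -0.92 0 -1;0 0 -0.183 0.76 -1 0 -1")

```text
time: 10.7
tool_pos: [0.5159, 0.0427, 0.261]
tcp_rot: [-2.729, -1.555, 0.001]
wrist_force: [1.0, -0.3, -2.0]
width: 0.273
```

Request:
move_arm(series="0 0 0 0.15 -0.09 0 -1;0 0 0 0.33 -0.2 0 -1;0 0 0 0.55 -0.32 0 -1;0 0 0 0.75 -0.44 0 -1;0 0 0 0.9 -0.53 0 -1;0 0 0 1 -0.59 0 -1;0 0 0 1 -0.59 0 -1;0 0 0 1 -0.59 0 -1")

```text
time: 11.5
tool_pos: [0.5164, 0.1574, 0.2611]
tcp_rot: [2.729, 1.555, -0.001]
wrist_force: [0.3, 0.3, -1.3]
width: 0.272
```

```bash
python3 plan.py .5165 .222 .21 59.3 2 2>/dev/null
```

```text
now 11.5 [0.5164 0.1574 0.2611] yaw 59.35 F [ 0.28  0.3  -1.34] M [-0.01  0.01 -0.01] w 0.272 q [ 0.25  0.    1.88 -0.    1.26 -0.79]
0 turn [0. 0. 0.] shift [ 0.557 -0.328  0.51 ]
1 turn [-0. -0.  0.] shift [0. 0. 0.]
```

Request:
move_arm(series="0 0 0 0.08 -0.05 0 -1;0 0 0 0.18 -0.11 0 -1;0 0 0 0.32 -0.19 0.05 -1;0 0 0 0.45 -0.26 0.15 -1;0 0 0 0.56 -0.33 0.3 -1;0 0 0 0.56 -0.33 0.45 -1;0 0 0 0.56 -0.33 0.5 -1;0 0 0 0.56 -0.33 0.5 -1")

```text
time: 12.3
tool_pos: [0.5152, 0.2221, 0.2089]
tcp_rot: [-2.73, -1.555, 0.007]
wrist_force: [-0.3, 0.3, -1.5]
width: 0.272
```

```bash
python3 plan.py .5165 .222 .16 59.3 2 2>/dev/null;  python3 - <<'E'
from h import *
for n in("top","side"): 
    c=grab(n,n+"3")
    print(n,proj(c,[[.5165,.222,.053],[.5165,.222,.1],[.5165,.222,.21]]))
a=cv2.imread("pics/top3.png")[140:250,190:340];b=cv2.imread("pics/side3.png")[80:210,260:370]
cv2.imwrite("pics/v3t.png",cv2.resize(a,(750,550),interpolation=cv2.INTER_CUBIC))
cv2.imwrite("pics/v3s.png",cv2.resize(b,(508,600),interpolation=cv2.INTER_CUBIC))
E
```

```text
now 12.3 [0.5152 0.2221 0.2089] yaw 59.33 F [-0.25  0.26 -1.53] M [ 0.01 -0.01 -0.03] w 0.272 q [ 0.36  0.08  1.9  -0.    1.16 -0.67]
0 turn [-0.001  0.002  0.   ] shift [0.007 0.012 0.488]
1 turn [-0.  0. -0.] shift [-0. -0. -0.]
top [[245.23022263 194.42356151]
 [241.82941894 192.36786859]
 [232.47589569 186.71386325]]
side [[314.79445116 158.46282304]
 [314.52426515 143.32759391]
 [313.82695195 104.33384141]]
```

View pics/v3s.png

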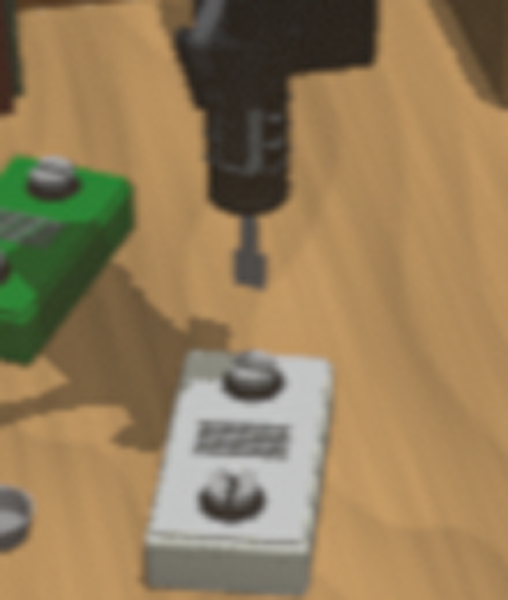

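View pics/v3t.png

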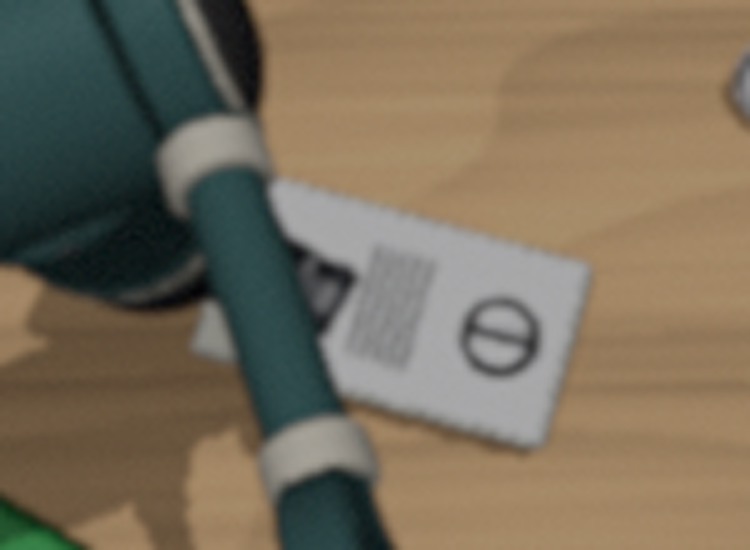

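```bash
python3 plan.py .5166 .222 .158 59.3 1 2>/dev/null
```

```text
now 12.4 [0.5166 0.2223 0.2111] yaw 59.3 F [-0.04  0.19 -1.93] M [-0.   -0.04 -0.02] w 0.274 q [ 0.36  0.08  1.89 -0.    1.16 -0.67]
0 turn [-0.  0. -0.] shift [-0.003  0.002  0.531]
```

Request:
move_arm(series="0 0 0 0 0 0.06 -1;0 0 0 0 0 0.14 -1;0 0 0 0 0 0.24 -1;0 0 0 0 0 0.34 -1;0 0 0 0 0 0.43 -1;0 0 0 0 0 0.5 -1;0 0 0 0 0 0.53 -1;0 0 0 0 0 0.53 -1")

```text
time: 13.2
tool_pos: [0.5162, 0.2226, 0.1575]
tcp_rot: [-2.73, -1.555, 0.002]
wrist_force: [-0.1, -0.1, -0.6]
width: 0.27
```

```bash
python3 plan.py .5166 .222 .147 59.3 1 2>/dev/null;  python3 - <<'E'
from h import *
c=grab("side","side4"); grab("top","top4")
b=cv2.imread("pics/side4.png")[110:190,270:360]
cv2.imwrite("pics/v4s.png",cv2.resize(b,(675,600),interpolation=cv2.INTER_CUBIC))
E
```

```text
now 13.2 [0.5162 0.2226 0.1575] yaw 59.32 F [-0.09 -0.05 -0.61] M [-0.04  0.04 -0.04] w 0.27 q [ 0.36  0.13  1.95 -0.    1.07 -0.67]
0 turn [-0.  0.  0.] shift [-0.003  0.007  0.105]
```

View pics/v4s.png

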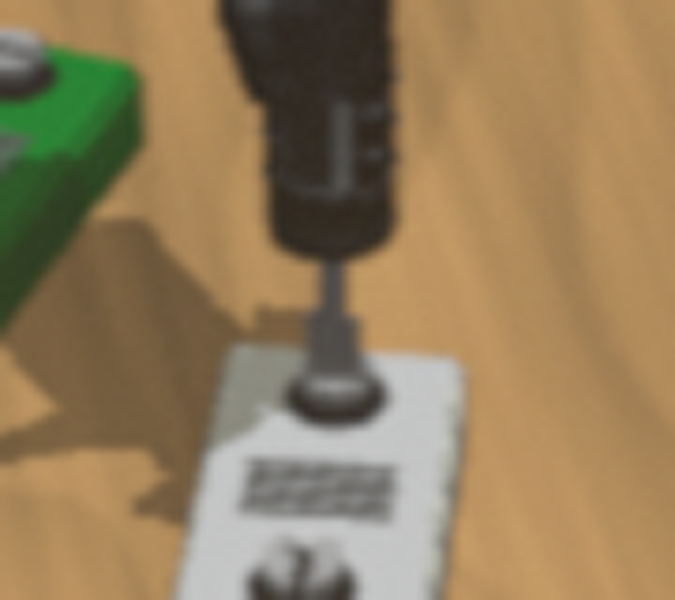

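The blade tip (side view about (314,159)) sits over the undone screw, in line with its slot. I'll press gently.

Request:
move_arm(series="0 0 0 0 0 0.02 -1;0 0 0 0 0 0.04 -1;0 0 0 0 0 0.06 -1;0 0 0 0 0 0.08 -1;0 0 0 0 0 0.1 -1;0 0 0 0 0 0.11 -1;0 0 0 0 0 0.11 -1;0 0 0 0 0 0.11 -1")

```text
time: 14.1
tool_pos: [0.5168, 0.2228, 0.1477]
tcp_rot: [2.73, 1.555, 0.001]
wrist_force: [-0.9, -0.7, 3.2]
width: 0.274
```

```bash
python3 plan.py .5166 .222 .147 59.3 1 2>/dev/null;  python3 - <<'E'
from h import *
c=grab("side","side5")
b=cv2.imread("pics/side5.png")[110:190,270:360]
cv2.imwrite("pics/v5s.png",cv2.resize(b,(675,600),interpolation=cv2.INTER_CUBIC))
for i in range(8): grab("side","tmp") if 0 else None
E
python3 plan.py .5166 .222 .147 59.3 1 2>/dev/null
```

```text
now 14.1 [0.5168 0.2228 0.1477] yaw 59.32 F [-0.9  -0.68  3.23] M [-0.15  0.3   0.06] w 0.274 q [ 0.36  0.14  1.95 -0.    1.05 -0.67]
0 turn [ 0. -0.  0.] shift [-0.008  0.003  0.007]
now 14.15 [0.5167 0.2228 0.1476] yaw 59.32 F [-0.86 -0.64  2.81] M [-0.14  0.28  0.03] w 0.272 q [ 0.36  0.14  1.95 -0.    1.05 -0.67]
0 turn [ 0. -0.  0.] shift [-0.008  0.003  0.006]
```

View pics/v5s.png

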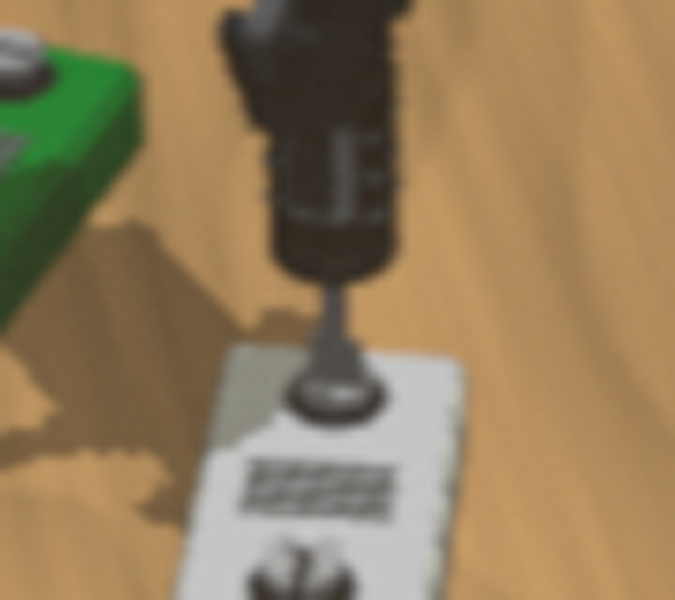

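Request:
move_arm(series="0 0 0 -0.008 0 0.008 -1;0 0 0 -0.008 0 0.013 -1;0 0 0.03 -0.008 0 0.013 -1;0 0 0.07 -0.008 0 0.013 -1;0 0 0.11 -0.008 0 0.013 -1;0 0 0.16 -0.008 0 0.013 -1;0 0 0.21 -0.008 0 0.013 -1;0 0 0.26 -0.008 0 0.013 -1")

```text
time: 14.95
tool_pos: [0.5166, 0.2221, 0.1464]
tcp_rot: [3.049, 0.757, 0.002]
wrist_force: [-1.0, 0.3, 3.7]
width: 0.278
```

```bash
python3 plan.py .5164 .2222 .146 -27 2 2>/dev/null;  python3 - <<'E'
from h import *
c=grab("side","side6")
b=cv2.imread("pics/side6.png")[110:190,270:360]
cv2.imwrite("pics/v6s.png",cv2.resize(b,(675,600),interpolation=cv2.INTER_CUBIC))
E
```

```text
now 14.95 [0.5166 0.2221 0.1464] yaw 27.89 F [-1.    0.34  3.68] M [-0.06  0.15  0.07] w 0.278 q [ 0.36  0.14  1.96 -0.    1.04 -0.12]
0 turn [ 0.    -0.001  0.457] shift [-0.001 -0.002  0.004]
1 turn [ 0.  0. -0.] shift [0. 0. 0.]
```

View pics/v6s.png

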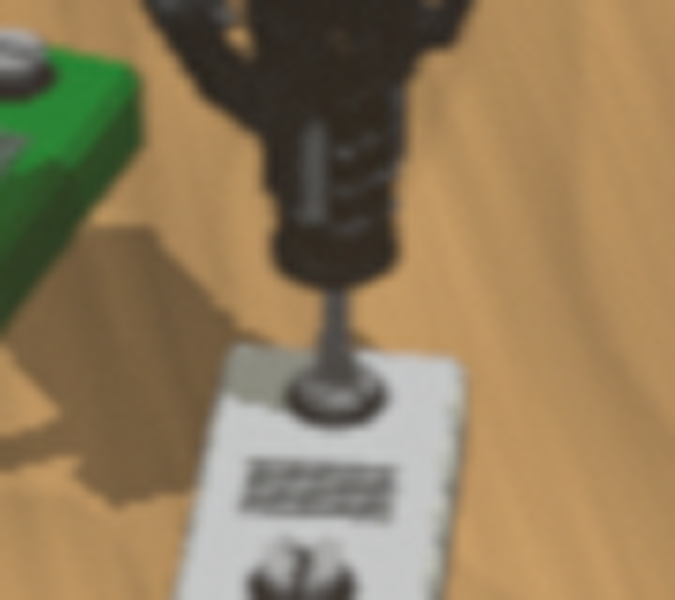

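Request:
move_arm(series="0 0 0.05 0 0 0.005 -1;0 0 0.1 0 0 0.005 -1;0 0 0.15 0 0 0.005 -1;0 0 0.2 0 0 0.005 -1;0 0 0.25 0 0 0.005 -1;0 0 0.3 0 0 0.005 -1;0 0 0.34 0 0 0.005 -1;0 0 0.37 0 0 0.005 -1")

```text
time: 15.8
tool_pos: [0.516, 0.2219, 0.1456]
tcp_rot: [3.109, -0.446, -0.001]
wrist_force: [-1.7, -0.2, 5.4]
width: 0.274
```

Request:
move_arm(series="0 0 0.02 0 0 0.002 -1;0 0 0.04 0 0 0.002 -1;0 0 0.06 0 0 0.002 -1;0 0 0.08 0 0 0.002 -1;0 0 0.09 0 0 0.002 -1;0 0 0.09 0 0 0.002 -1;0 0 0.09 0 0 0.002 -1;0 0 0.09 0 0 0.002 -1")

```text
time: 16.6
tool_pos: [0.5159, 0.222, 0.1452]
tcp_rot: [3.054, -0.734, -0.001]
wrist_force: [-2.2, 0.8, 5.3]
width: 0.273
```

```bash
python3 plan.py .5164 .2222 .146 -27 2 2>/dev/null;  python3 - <<'E'
from h import *
c=grab("side","side7")
b=cv2.imread("pics/side7.png")[110:190,270:360]
cv2.imwrite("pics/v7s.png",cv2.resize(b,(675,600),interpolation=cv2.INTER_CUBIC))
E
```

```text
now 16.6 [0.5159 0.222  0.1452] yaw -27.03 F [-2.24  0.83  5.33] M [-0.05  0.78  0.04] w 0.273 q [0.36 0.14 1.96 0.   1.04 0.83]
0 turn [ 0.  0. -0.] shift [ 0.004 -0.004 -0.008]
1 turn [-0. -0.  0.] shift [0. 0. 0.]
```

View pics/v7s.png

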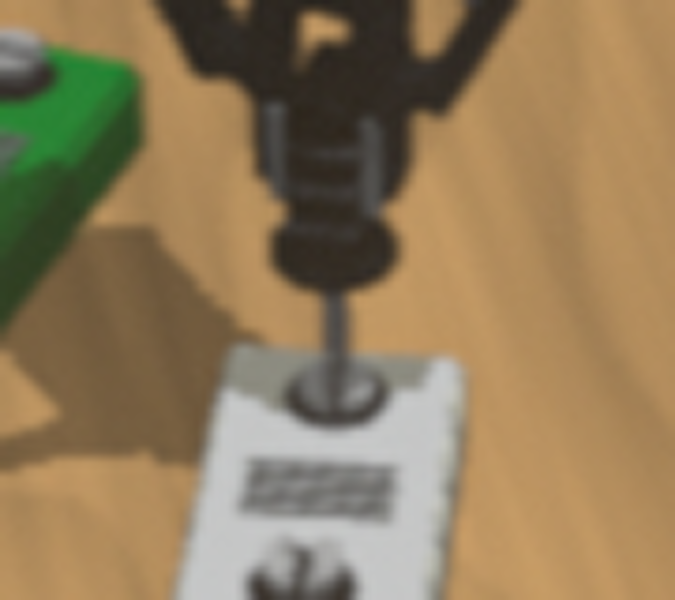

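Request:
move_arm(series="0 0 0.01 0 0 0 -1;0 0 0.02 0 0 0 -1;0 0 0.03 0 0 0 -1;0 0 0.04 0 0 0 -1;0 0 0.05 0 0 0 -1;0 0 0.05 0 0 0 -1;0 0 0.05 0 0 0 -1;0 0 0.05 0 0 0 -1")

```text
time: 17.45
tool_pos: [0.516, 0.2221, 0.1452]
tcp_rot: [3.012, -0.894, -0.001]
wrist_force: [-4.2, 0.3, 4.9]
width: 0.269
```

```bash
python3 plan.py .5164 .2222 .146 -37 1 2>/dev/null
```

```text
now 17.45 [0.516  0.2221 0.1452] yaw -33.07 F [-4.16  0.29  4.87] M [0.01 1.11 0.07] w 0.269 q [0.36 0.14 1.96 0.   1.04 0.94]
0 turn [0.    0.    0.033] shift [ 0.003 -0.003 -0.008]
```

```bash
python3 - <<'E'
from h import *
c=grab("side","side8")
b=cv2.imread("pics/side8.png")[125:205,275:355]
cv2.imwrite("pics/v8s.png",cv2.resize(b,(600,600),interpolation=cv2.INTER_CUBIC))
E
```

```text
(no output)
```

View pics/v8s.png

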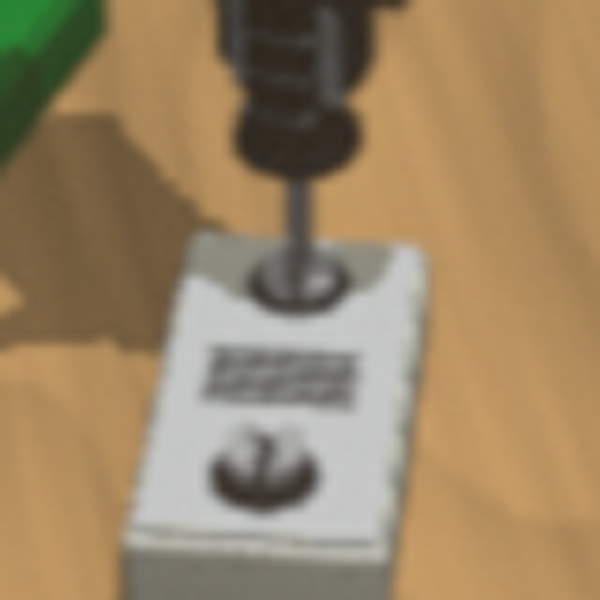

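Request:
move_arm(series="0 0 0.01 0 0 0 -1;0 0 0.02 0 0 0 -1;0 0 0.02 0 0 0 -1;0 0 0 0 0 0 -1;0 0 -0.02 0 0 0 -1;0 0 -0.04 0 0 0 -1;0 0 -0.05 0 0 0 -1;0 0 -0.05 0 0 0 -1")

```text
time: 18.3
tool_pos: [0.5165, 0.2219, 0.1454]
tcp_rot: [3.054, -0.736, 0.001]
wrist_force: [-3.4, 0.2, 4.4]
width: 0.272
```

Request:
move_arm(series="0 0 0 0 0 -0.03 -1;0 0 0 0 0 -0.08 -1;0 0 0 0 0 -0.16 -1;0 0 0 0 0 -0.3 -1;0 0 0 0 0 -0.45 -1;0 0 0 0 0 -0.6 -1;0 0 0 0 0 -0.75 -1;0 0 0 0 0 -0.85 -1")

```text
time: 19.1
tool_pos: [0.517, 0.2224, 0.2328]
tcp_rot: [-3.053, 0.735, -0.004]
wrist_force: [0.5, -1.0, -0.7]
width: 0.275
```

```bash
python3 plan.py .5164 .2222 .146 -37 1 2>/dev/null;python3 - <<'E'
from h import *
c=grab("side","side9");grab("top","top9")
b=cv2.imread("pics/side9.png")[90:190,270:370]
b=cv2.resize(b,(500,500),interpolation=cv2.INTER_CUBIC)
a=cv2.imread("pics/top9.png")[170:235,215:310]
cv2.imwrite("pics/v9s.png",b)
cv2.imwrite("pics/v9t.png",cv2.resize(a,None,fx=7,fy=7,interpolation=cv2.INTER_CUBIC))
E
```

```text
now 19.1 [0.517  0.2224 0.2328] yaw -27.08 F [ 0.48 -0.99 -0.73] M [-0.   -0.06  0.04] w 0.275 q [ 0.36  0.06  1.87 -0.    1.2   0.83]
0 turn [-0.001 -0.001  0.083] shift [-0.007  0.006  0.868]
```

View pics/v9s.png

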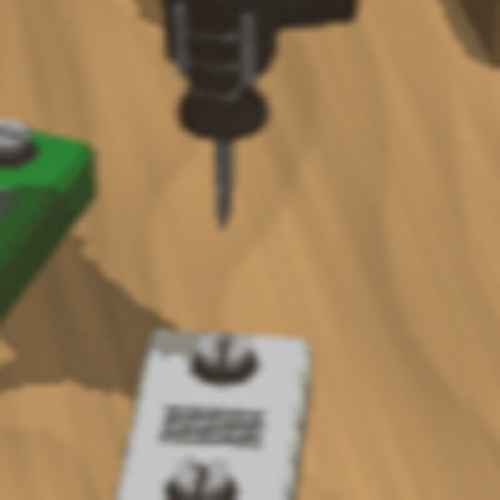

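View pics/v9t.png

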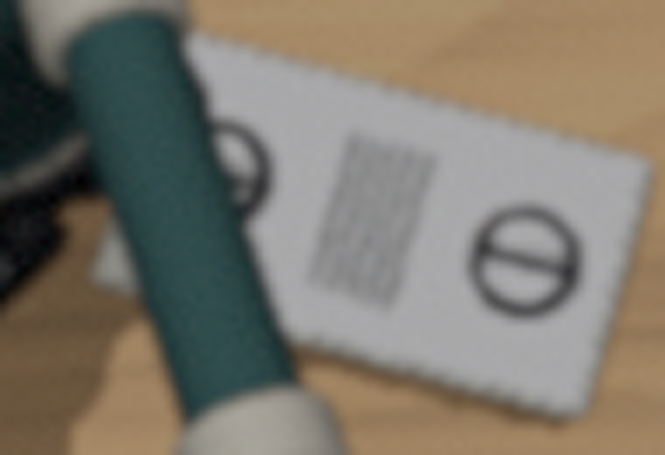

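Request:
move_arm(series="0 0 0 0.06 0.12 -0.05 -1;0 0 0 0.14 0.28 -0.1 -1;0 0 0 0.24 0.47 -0.15 -1;0 0 0 0.33 0.65 -0.2 -1;0 0 0 0.42 0.83 -0.25 -1;0 0 0 0.5 0.98 -0.3 -1;0 0 0 0.5 0.98 -0.3 -1;0 0 0 0.5 0.98 -0.3 -1")

```text
time: 20.0
tool_pos: [0.5156, 0.1114, 0.2597]
tcp_rot: [3.054, -0.738, -0.002]
wrist_force: [-0.5, -0.3, -1.6]
width: 0.273
```

```bash
python3 plan.py .5154 -.1937 .26 -24.7 4 2>/dev/null;python3 - <<'E'
from h import *
grab("top","top10"); grab("side","side10")
a=cv2.imread("pics/top10.png")[170:235,215:310]
cv2.imwrite("pics/v10t.png",cv2.resize(a,None,fx=8,fy=8,interpolation=cv2.INTER_CUBIC))
E
```

```text
now 20.0 [0.5156 0.1114 0.2597] yaw -27.17 F [-0.51 -0.26 -1.56] M [0.03 0.03 0.02] w 0.273 q [ 0.17 -0.02  1.91  0.    1.25  0.64]
0 turn [ 0.     0.    -0.021] shift [ 0.512  1.    -0.001]
1 turn [-0. -0.  0.] shift [ 0.459  1.    -0.001]
2 turn [0. 0. 0.] shift [ 0.345  0.751 -0.001]
3 turn [0. 0. 0.] shift [0. 0. 0.]
```

View pics/v10t.png

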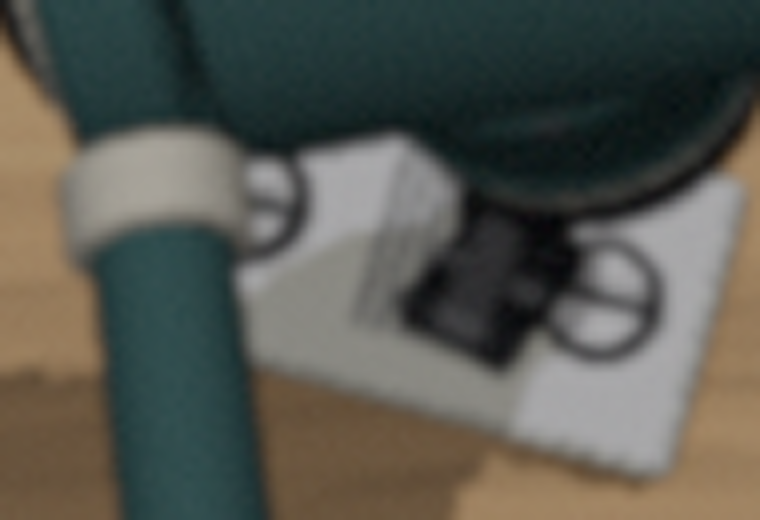

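Still partly hidden in the top view; one more step towards the holder clears it.

Request:
move_arm(series="0 0 0 0.06 0.12 0 -1;0 0 0 0.14 0.28 0 -1;0 0 0 0.24 0.47 0 -1;0 0 0 0.33 0.65 0 -1;0 0 0 0.42 0.83 0 -1;0 0 -0.01 0.51 1 0 -1;0 0 -0.021 0.51 1 0 -1;0 0 -0.021 0.51 1 0 -1")

```text
time: 20.9
tool_pos: [0.5158, -0.0004, 0.26]
tcp_rot: [-3.069, 0.669, 0.001]
wrist_force: [-0.5, 0.4, -1.4]
width: 0.272
```

```bash
python3 plan.py .5154 -.1937 .26 -24.7 4 2>/dev/null;python3 - <<'E'
from h import *
grab("top","top11"); grab("side","side11")
a=cv2.imread("pics/top11.png")[170:235,215:310]
cv2.imwrite("pics/v11t.png",cv2.resize(a,None,fx=8,fy=8,interpolation=cv2.INTER_CUBIC))
a=cv2.imread("pics/side11.png")[145:210,280:350]
cv2.imwrite("pics/v11s.png",cv2.resize(a,None,fx=8,fy=8,interpolation=cv2.INTER_CUBIC))
E
```

```text
now 20.9 [ 5.158e-01 -4.000e-04  2.600e-01] yaw -24.58 F [-0.48  0.37 -1.42] M [ 0.01 -0.06 -0.08] w 0.272 q [-0.05 -0.04  1.93  0.    1.25  0.38]
0 turn [-0.     0.     0.001] shift [ 0.455  1.    -0.   ]
1 turn [ 0. -0. -0.] shift [0.347 0.758 0.   ]
2 turn [-0. -0. -0.] shift [-0. -0. -0.]
3 turn [-0.  0. -0.] shift [0. 0. 0.]
```

View pics/v11t.png

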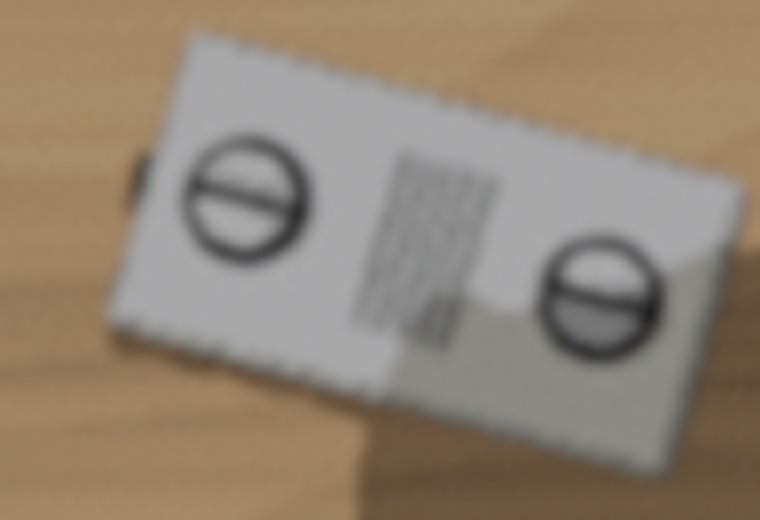

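View pics/v11s.png

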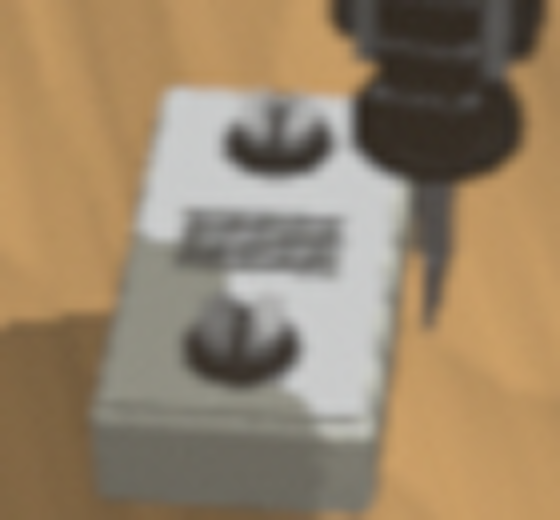

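```bash
python3 - <<'E'
from h import *
def ang(f,c):
    C=load(f);g=cv2.cvtColor(C["pixels"],cv2.COLOR_RGB2GRAY).astype(np.float32)
    best=[]
    for r in (4.5,5.5):
        A=np.radians(np.arange(-90,90,.25));t=np.linspace(-r,r,41)
        sc=[]
        for a in A:
          m=[]
          for off in np.linspace(-1,1,9):
            x=(c[0]+t*np.cos(a)-off*np.sin(a)).astype(np.float32)[None];y=(c[1]+t*np.sin(a)+off*np.cos(a)).astype(np.float32)[None]
            m.append(cv2.remap(g,x,y,cv2.INTER_CUBIC).mean())
          sc.append(min(m))
        a=A[np.argmin(sc)]
        best.append(np.degrees(a).round(1))
    return best
A=(245.7,194.7);B=(289.8,207.0)
print("undone before",ang("top0.pkl",A),"home ref before",ang("top0.pkl",B))
print("undone after",ang("top11.pkl",A),"home ref after",ang("top11.pkl",B))
E
```

```text
undone before [np.float64(-61.3), np.float64(-61.5)] home ref before [np.float64(13.2), np.float64(14.8)]
undone after [np.float64(16.5), np.float64(16.2)] home ref after [np.float64(12.0), np.float64(13.2)]
```

Request:
move_arm(series="0 0 0 0.06 0.12 0 -1;0 0 0 0.13 0.28 0 -1;0 0 0 0.21 0.47 0 -1;0 0 0 0.3 0.65 0 -1;0 0 0 0.38 0.83 0 -1;0 0 0 0.455 1 0 -1;0 0 0 0.455 1 0 -1;0 0 0 0.455 1 0 -1")

```text
time: 21.8
tool_pos: [0.5157, -0.1102, 0.2602]
tcp_rot: [-3.069, 0.669, 0.0]
wrist_force: [0.5, 0.6, -2.4]
width: 0.272
```

Request:
move_arm(series="0 0 0 0.06 0.12 0 -1;0 0 0 0.13 0.28 0 -1;0 0 0 0.21 0.45 0 -1;0 0 0 0.28 0.6 0 -1;0 0 0 0.33 0.7 0 -1;0 0 0 0.347 0.758 0 -1;0 0 0 0.347 0.758 0 -1;0 0 0 0.347 0.758 0 -1")

```text
time: 22.6
tool_pos: [0.5158, -0.1931, 0.2602]
tcp_rot: [-3.069, 0.668, 0.001]
wrist_force: [0.4, 0.8, -1.5]
width: 0.274
```

```bash
python3 plan.py .515 -.194 .19 -24.7 1 2>/dev/null;python3 - <<'E'
from h import *
C=load("side9.pkl");print([ (z,proj(C,[.517,.2224,z])[0].round(1)) for z in(.12,.125,.13,.135)])
c=grab("side","side12")
for P in ([.515,-.194,.156],[.5149,-.1942,.066]): print(proj(c,P))
a=cv2.imread("pics/side12.png")[190:330,300:420]
cv2.imwrite("pics/v12s.png",cv2.resize(a,(514,600),interpolation=cv2.INTER_CUBIC))
E
```

```text
now 22.6 [ 0.5158 -0.1931  0.2602] yaw -24.57 F [ 0.44  0.8  -1.52] M [ 0.01  0.04 -0.05] w 0.274 q [-0.4   0.02  1.86  0.    1.25  0.02]
0 turn [-0.     0.     0.001] shift [-0.003  0.011  0.702]
[(0.12, array([314.6, 136.5])), (0.125, array([314.5, 134.8])), (0.13, array([314.5, 133.1])), (0.135, array([314.5, 131.4]))]
[[357.53647636 254.78808905]]
[[355.17392976 286.38870416]]
```

View pics/v12s.png

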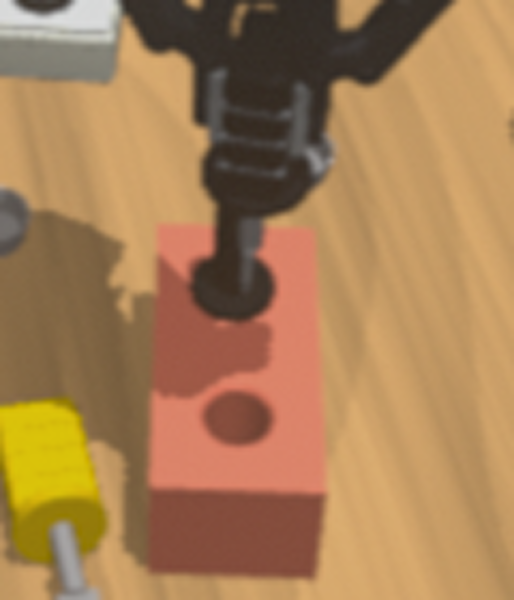

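Request:
move_arm(series="0 0 0 0 0.01 0.1 -1;0 0 0 0 0.01 0.22 -1;0 0 0 0 0.01 0.36 -1;0 0 0 0 0.01 0.5 -1;0 0 0 0 0.01 0.62 -1;0 0 0 0 0.01 0.72 -1;0 0 0 0 0.01 0.8 -1;0 0 0 0 0.01 0.8 -1")

```text
time: 23.45
tool_pos: [0.5146, -0.194, 0.1786]
tcp_rot: [-3.069, 0.668, 0.004]
wrist_force: [-0.8, 0.3, -1.5]
width: 0.272
```

```bash
python3 plan.py .515 -.194 .113 -24.7 1 2>/dev/null;python3 - <<'E'
from h import *
c=grab("side","side13")
a=cv2.imread("pics/side13.png")[190:330,300:420]
cv2.imwrite("pics/v13s.png",cv2.resize(a,(514,600),interpolation=cv2.INTER_CUBIC))
E
```

```text
now 23.45 [ 0.5146 -0.194   0.1786] yaw -24.56 F [-0.75  0.33 -1.51] M [-0.01  0.01 -0.01] w 0.272 q [-0.41  0.09  1.95  0.    1.1   0.02]
0 turn [0.    0.001 0.001] shift [ 0.006 -0.002  0.656]
```

View pics/v13s.png

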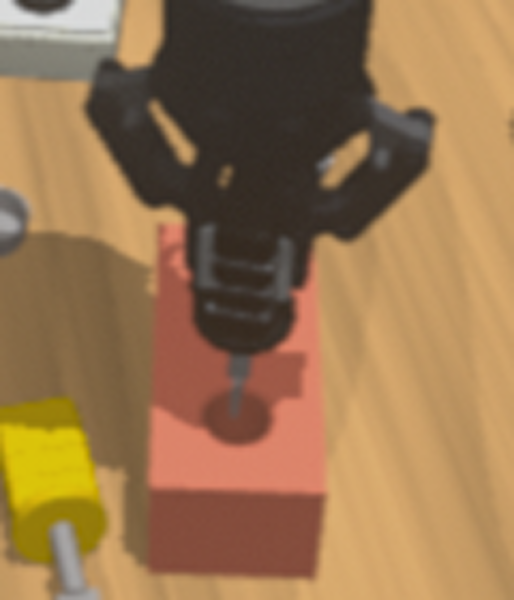

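Request:
move_arm(series="0 0 0 0.005 0 0.1 -1;0 0 0 0.005 0 0.2 -1;0 0 0 0.005 0 0.32 -1;0 0 0 0.005 0 0.44 -1;0 0 0 0.005 0 0.54 -1;0 0 0 0.005 0 0.6 -1;0 0 0 0.005 0 0.64 -1;0 0 0 0.005 0 0.64 -1")

```text
time: 24.3
tool_pos: [0.5156, -0.1944, 0.1156]
tcp_rot: [-3.07, 0.668, 0.002]
wrist_force: [-0.3, 0.1, -1.3]
width: 0.27
```

```bash
python3 plan.py .515 -.194 .112 -24.7 1 2>/dev/null;python3 - <<'E'
from h import *
c=grab("side","side14")
a=cv2.imread("pics/side14.png")[190:330,300:420]
cv2.imwrite("pics/v14s.png",cv2.resize(a,(514,600),interpolation=cv2.INTER_CUBIC))
E
```

```text
now 24.3 [ 0.5156 -0.1944  0.1156] yaw -24.56 F [-0.29  0.15 -1.27] M [0.03 0.01 0.02] w 0.27 q [-0.41  0.16  2.   -0.    0.98  0.02]
0 turn [0.    0.001 0.001] shift [-0.007 -0.002  0.036]
```

View pics/v14s.png

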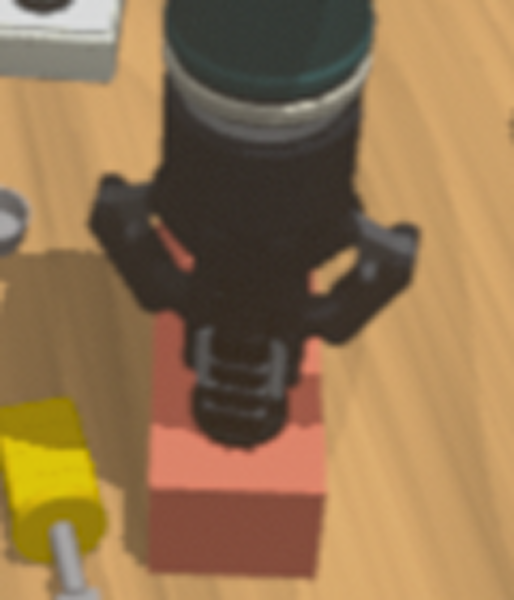

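Request:
move_arm(series="0 0 0 0 0 0.01 -1;0 0 0 0 0 0.015 -1;0 0 0 0 0 0.02 -1;0 0 0 0 0 0.025 -1;0 0 0 0 0 0.03 -1;0 0 0 0 0 0.035 -1;0 0 0 0 0 0.035 -1;0 0 0 0 0 0.035 -1")

```text
time: 25.15
tool_pos: [0.5159, -0.1945, 0.1127]
tcp_rot: [-3.07, 0.668, 0.0]
wrist_force: [-0.1, 0.0, -0.4]
width: 0.271
```

Request:
move_arm(series="0 0 0 0 0 0.007 -1;0 0 0 0 0 0.01 -1;0 0 0 0 0 0.01 -0.4;0 0 0 0 0 0.01 -0.2;0 0 0 0 0 0.01 0;0 0 0 0 0 0.01 0.3;0 0 0 0 0 0.01 0.6;0 0 0 0 0 0.01 1")

```text
time: 25.95
tool_pos: [0.5159, -0.1946, 0.1118]
tcp_rot: [3.07, -0.668, 0.0]
wrist_force: [-0.1, 0.3, 0.1]
width: 0.946
```

```bash
python3 plan.py .515 -.194 .23 -24.7 2 2>/dev/null;python3 - <<'E'
from h import *
c=grab("side","side15")
a=cv2.imread("pics/side15.png")[190:330,300:420]
cv2.imwrite("pics/v15s.png",cv2.resize(a,(514,600),interpolation=cv2.INTER_CUBIC))
E
```

```text
now 25.95 [ 0.5159 -0.1946  0.1118] yaw -24.57 F [-0.14  0.3   0.07] M [-0.04 -0.02  0.05] w 0.946 q [-0.41  0.16  2.   -0.    0.97  0.02]
0 turn [ 0.    -0.     0.001] shift [-0.009 -0.001 -1.   ]
1 turn [-0. -0. -0.] shift [-0.002 -0.    -0.182]
```

View pics/v15s.png

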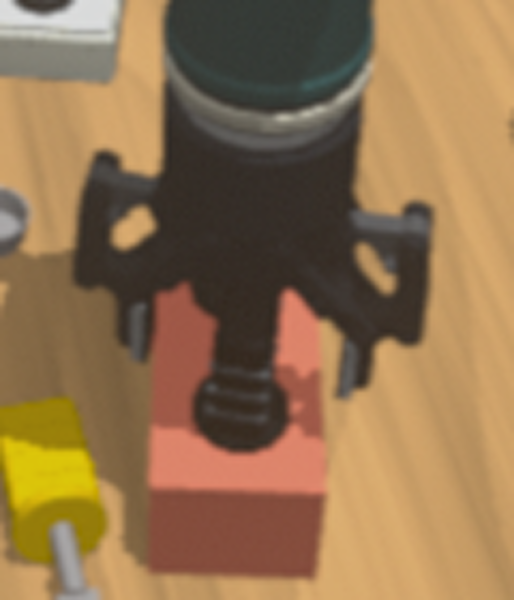

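The driver stands on its own in its well (guard about (356,285)) and the jaws are clear. I'll retreat upwards.

Request:
move_arm(series="0 0 0 0 0 -0.08 1;0 0 0 0 0 -0.2 1;0 0 0 0 0 -0.34 1;0 0 0 0 0 -0.5 1;0 0 0 0 0 -0.65 1;0 0 0 0 0 -0.8 1;0 0 0 0 0 -0.92 1;0 0 0 0 0 -1 1")

```text
time: 26.8
tool_pos: [0.5164, -0.1948, 0.2137]
tcp_rot: [3.069, -0.668, 0.003]
wrist_force: [0.3, -0.5, -0.1]
width: 1.005
```

Request:
move_arm(series="0 0 0 -0.1 -0.1 -0.2 1;0 0 0 -0.25 -0.25 -0.3 1;0 0 0 -0.4 -0.4 -0.3 1;0 0 0 -0.55 -0.55 -0.3 1;0 0 0 -0.7 -0.7 -0.3 1;0 0 0 -0.7 -0.7 -0.3 1;0 0 0 -0.7 -0.7 -0.3 1;0 0 0 -0.7 -0.7 -0.3 1")

```text
time: 27.6
tool_pos: [0.4816, -0.1024, 0.2419]
tcp_rot: [3.069, -0.668, 0.0]
wrist_force: [-0.1, 0.3, -0.1]
width: 1.001
```

```bash
python3 - <<'E'
from h import *
grab("side","side16");c=grab("top","top16")
a=cv2.imread("pics/side16.png")[140:340,260:460]
b=cv2.imread("pics/top16.png")[120:260,200:480]
cv2.imwrite("pics/v16s.png",cv2.resize(a,(600,600),interpolation=cv2.INTER_CUBIC))
cv2.imwrite("pics/v16t.png",cv2.resize(b,None,fx=2.8,fy=2.8,interpolation=cv2.INTER_CUBIC))
print(bot.read_state()["wrist_force"],bot.read_state()["tool_pos"])
E
```

```text
[-0.29950217 -0.49737843  0.71910629] [ 0.48162159 -0.10251446  0.24177868]
```

View pics/v16s.png

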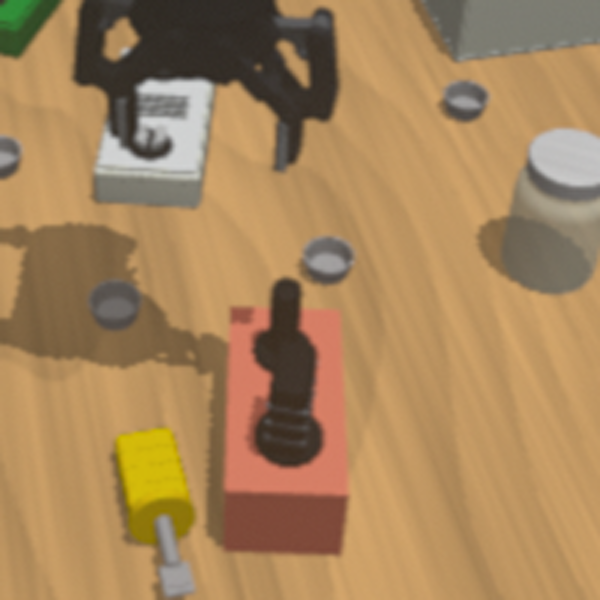

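View pics/v16t.png

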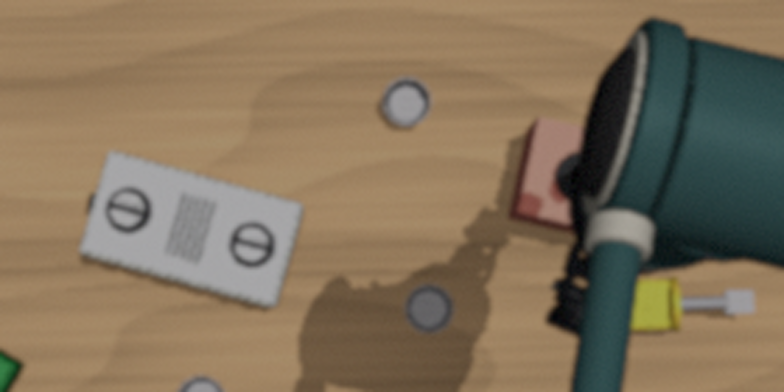

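```bash
python3 - <<'E'
from h import *
C=load("top16.pkl");g=cv2.cvtColor(C["pixels"],cv2.COLOR_RGB2GRAY).astype(np.float32)
for c in((245.7,194.7),(289.8,207.0)):
    s=[]
    A=np.arange(-90,90,.5)
    for a in np.radians(A):
        t=np.linspace(-5.5,5.5,41)
        s.append(min(cv2.remap(g,(c[0]+t*np.cos(a)-o*np.sin(a)).astype(np.float32)[None],(c[1]+t*np.sin(a)+o*np.cos(a)).astype(np.float32)[None],cv2.INTER_CUBIC).mean() for o in np.linspace(-1,1,9)))
    print(A[np.argmin(s)])
bot.finish_job()
print(bot.read_state()["time"])
E
```

```text
16.5
14.0
the job is handed in; nothing more can be done
the job is handed in; nothing more can be done
```

The undone screw is turned fully home and the broad driver is back upright in its well. I handed the job in at about 28 s of the allowed 54 s.

- **Turning:** I seated the blade in the undone slot with the screw held in about 3 to 5 mm (estimated from arm height and force). I then turned it clockwise about 78°.
- **Slot check:** in the last top view the turned slot lies at 16.5°. The box's long side is at about 15.8°, and the screw that was already home reads 14°, so they agree within about 2.5°.
- **Driver check:** it hangs by its guard in its own well, with the gripper open, clear of everything and reading almost no force.

**Checks that were less clear:**
- **No torque rise at the stop:** the turning torque at the wrist stayed at 0.04 to 0.07 N m, and only a sideways force of about 4 N built up. I therefore judged "fully home" from the pictures.
- **Yellow look-alike:** it stood in the first pictures but was lying beside the holder by about 5.7 s. The arm had not come near it, so it seems to have toppled by itself, and I left it there.

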